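# Swap the cover for the slide carrier on a kinematic imaging stage

## Robot

A 6-joint arm with a two-finger parallel gripper is mounted at the origin on a cart in front of the work surface, level with it; the furniture and walls round the work are solid. World frame = base frame: x ahead of the robot, y to its left, z up, the work surface at z = 0. Lengths are in m, angles in rad, forces in N, time in s.
With the tool pointing down it reaches from about 0.275 to 1 m from the base axis. Payload 8.4 kg.
Tool frame: the origin (TCP) lies midway between the tips of the shut fingers; the grasp point (between the pads) lies 19 mm behind it; z points along the fingers, y is the line along which they close (so a half turn about z gives the same grasp; the last joint's range is limited). The gripper opens to 85 mm and grips with 20 to 120 N. Pads are 22 mm wide; open, the fingers measure 114 mm over their backs; the gripper's body (76 mm by 85 mm) begins 54 mm behind the grasp point. The pads swing forward as they close: fully open they stand 13 mm farther back than shut.
Start: joints at [-0.002, 0.353, 1.633, -0, 1.155, -0.002], TCP at [0.625, -0, 0.231] pointing down, gripper open.
Joint ranges: [-2.63, 2.63], [-0.92, 2.1], [0.06, 2.66], [-1.3, 4.44], [0, 2.69], [-3.02, 3.02]. Speed limits (rad/s): [2.22, 2.22, 2.79, 3.14, 3.14, 3.14].

## Interface

Orientations are given as a 3x3 rotation matrix whose columns are the frame's x, y, z axes.
In Python, from workcell import sense, grab_frame, sign_off gives the robot as it stands. The module is installed in compiled form; this text tells all that it offers.
- The arm moves only by the shell command python3 -m crank 'ROWS' [OPENING] [FORCE]. ROWS is text: rows parted by semicolons, each of 4 numbers parted by spaces: the shift along the world's x, y, z each as a share of 150 mm, from -1 to 1, then the turn about the world's z as a share of 60 degrees, from -1 to 1. A call has 1 to 8 rows; each row is the pose to reach, as a shift and turn from the pose commanded when the call began; what a row does not reach only later rows make up. A row lasts 1/12 s, in which the tool goes at most 41.7 mm and 7.16 degrees, less where a joint would pass 70% of its speed; a pose out of reach is approached as far as the arm can. A call with a number of a shift or a turn outside -1 to 1 is refused whole. A call with a gripper value outside its range is refused whole. OPENING is the opening, from -1 (shut) to 1 (fully open), so that 0 is half open, set as the call begins (- or left out, the last holds). The fingers move at their own pace and stop on an object; FORCE is the grip in N (left out, the last holds). Time passes only in rows, so rows that repeat a pose let the fingers close. It gives the time, the measured TCP pose, the force, the opening and the grip force at its end, in the units of the state.
- sense(): the state, without advancing time (a new reading comes with each control period).
- grab_frame(name): name is "scene" or "side" or "wrist"; returns a dict with "image" (420x560x3 uint8, red, green, blue), "K" (3x3 intrinsics, pixels), "extrinsics" (4x4, takes a point from world to camera coordinates). Camera axes: x right, y down, z forward; pixel columns grow to the right and rows downward; lengths in m; the calibration is good to about 2 mm. A picture is of the moment at which its call begins. There is no depth.
- sign_off(): hands the job in; it is judged then, once.
The state is a dict: "t": time; "joint_pos": joint angles; "joint_vel": joint speeds; "joint_efforts": joint torques, N m; "position": TCP position; "tool_rot": TCP orientation; "force": force on the tool from outside, world axes, zero at the start; "torque": the same for the moment, N m; "finger_gap": finger opening in m; "finger_force": force on a finger pad.
Only numpy, scipy, OpenCV 4.12 (cv2) and the standard library are available. Lean on these libraries where they do the work, as an engineer would, in place of code of your own. Each camera call takes 0.05 s, during which the arm holds its last target. There are 200 camera calls.

## Task

Get the tilted imaging stand ready for carrier number 4: pull the black cover plate off its three balls against the sprung catches and lay it flat, rib up, on the blue mat, then seat the aluminium slide carrier on the balls, its red dot at the low edge towards the stand's red dot, so that the catches snap over its ends and pull it fully home. Keep your fingers off its glass slides. Also roll the stand's thumbwheel until the 4 stands centred in the little window, and do not push away the timer, the oil bottle or the jar.

Things in the scene. Friction and masses are not known exactly. Their poses are not given: they have to be found in the camera images.
- stand: White wedge-shaped imaging stand, fixed, 112 deep (x) x 272 wide (y) mm, its top sloping 25 degrees, falling towards the robot. Left on the slope: bare aluminium face with three steel balls. Right: black panel with thumbwheel. Origin on the bench under the middle of the ball stage, z up, y to the stand's left (extent y = +88 to -184 mm); the face's middle is 55 mm high
- stage_home (a point): Where the origin of a seated plate lies: middle of the three-ball stage, 6.5 mm above the aluminium face. z = outward normal of the slope (plates go on and off along it), x = up the slope, y = left. Balls 12 mm across stand 10 mm proud of the face; they centre a plate let go within 3 mm of its place sideways and 3 mm above it
- stage_mark (a point): Where the carrier's red dot lies when the carrier is home: 36 mm down the slope from stage_home and 15 mm above it. Same axes as stage_home. The stand's own red dot, on the aluminium face, is 13 mm farther down the slope, just clear of the plate's low edge
- catch_left (a joint): Sprung roller catch at y = +64 mm of stage_home: steel roller 10 mm across, 43 mm long along x, its middle 18 mm above stage_home, top 23 mm. Value: outward swing, rad; 0 over a seated plate, -0.05 with none, 0.16 as one passes. Pulling a plate off takes about 8 N. Pushing on: about 8 N from 14 to 7 mm above home; then the two rollers pull it down with 6 N, if both its ends are past them
- catch_right (a joint): The same catch at y = -64 mm of stage_home
- cover_grip (a point): Black cover plate, loose, 0.22 kg; at the start seated on the stage under both catches. The point is the centre of its grip rib (12 mm thick along x, 36 long along y, 34 high), 32 mm above the underside of its feet and 17 mm above the plate's top. z = up out of the plate. Grasp the rib across its 12 mm, fingers closing along x
- carrier_grip (a point): Bright aluminium slide carrier, loose, 0.26 kg, at the start flat on the mat's +y half. Same shape and axes as the cover: plate 84 (x) x 100 (y) x 8 mm, 36 mm wide round-nosed tongues making it 124 mm long in y, three V-groove feet 7 mm high, rib on top. The point is the centre of the rib, 17 mm above the plate's top, 32 mm above the underside of the feet
- carrier_home (a point): Origin of the carrier: middle of the underside of its feet, 32 mm below carrier_grip along its z. Same axes. Coincides with stage_home, axes too, when the carrier is home
- carrier_mark (a point): Red dot (6 mm) on the carrier's top at its low edge: 36 mm from its middle towards its -x, 15 mm above the underside of the feet. Coincides with stage_mark when home the right way round
- slides: Two glass slides fixed in the carrier's top, left and right of the rib: each 75 (x) x 26 (y) mm, 16 mm above the underside of the feet, covering y = 22 to 48 and -22 to -48 mm. Origin and axes as carrier_home. Fingers must not press on them
- mat: Thin blue mat fixed on the bench left of the stand, 150 (x) x 310 (y) x 3 mm; origin at the middle of its underside, z up, y along its length. At the start the carrier lies on its +y half; its -y half is free
- wheel_crest (a point): Dark knurled thumbwheel, 72 mm across, 12 mm thick, axle along the stand's y; only its edge stands out of the black panel, 18 mm high and 62 mm long. The point is the top of that edge, mid thickness. Axes as stage_home (z normal to the slope, x up it). The panel is flat and bare 30 mm to the right of the wheel and 40 mm to the left (there lies the flush 11 mm window)
- wheel_axis (a point): Middle of the thumbwheel's axle, 36 mm below wheel_crest along the slope's normal (18 mm below the panel). Same axes
- thumbwheel (a joint): Angle of the thumbwheel, rad. Digit n stands centred in the window at n x 0.628 (4 at 2.513). Grows when the exposed edge is rolled up the slope, away from the robot. No clicks: friction (0.04 Nm) holds it where it is left. Starts between 0.5 and 1.5 rad (near digit 1 or 2); stops at -0.15 and 5.9. Pinched and moved without turning the tool it slips and rolls only about 0.6 of the stroke
- pc_tower_b: Computer tower behind the mat, fixed obstacle: black box about 160 wide (y) x 375 deep (x) x 376 high (mm); origin on the bench in its middle, its front face 186 mm nearer the robot. Carry plates round it on the robot's side
- timer: Bystander: white bench timer, 52 x 62 x 34 mm, loose; origin at the middle of its underside
- oil_bottle: Bystander: small amber bottle, 26 mm across, 62 mm high, loose; origin at the middle of its underside
- jar: Bystander: white jar with a blue cap, 46 mm across, 70 mm high, loose, in front of the stand; origin at the middle of its underside

How it is judged:
On the way, in this order (a step that is already met when the one before it is completed fails the run):
1. the cover plate lies flat on the mat (x of cover_grip in the frame of mat between -0.055 and 0.055 m and y of cover_grip in the frame of mat between -0.12 and 0.12 m and z of cover_grip in the frame of mat between 0.03 and 0.04 m and angle between cover_grip's own z axis and vertical below 0.08 rad), for 0.2 s.
2. the carrier is fully home on the three balls (distance between carrier_home and stage_home below 0.0025 m and distance between carrier_mark and stage_mark below 0.003 m and angle between the z axis of carrier_home and the z axis of stage_home, either way round below 0.04 rad), for 0.2 s.
At the end, for the whole second after the job is handed in: Carrier home on the balls, right way round (origin within 2.5 mm, red dot within 3 mm, tilt under 0.04 rad of the stage); cover flat on the mat (centre 20 mm inside its long edges, 35 mm inside its short ones); thumbwheel on 4 (2.513 rad within 0.16) (all of step 1 and all of step 2 and value of joint thumbwheel between 2.353 and 2.673 rad and velocity of joint thumbwheel below 0.05 rad/s); the robot touches nothing.
It fails at once if a finger presses on the glass slides (contact force between the fingers and slides above 2 N).
It fails at once if the timer is pushed away (more than 25 mm) (distance of timer from where it was at the start of the episode above 0.025 m).
It fails at once if the oil bottle is pushed away (more than 25 mm) (distance of oil_bottle from where it was at the start of the episode above 0.025 m).
It fails at once if the jar is pushed away (more than 25 mm) (distance of jar from where it was at the start of the episode above 0.025 m).
It also fails if it takes over 72 s, if anything falls off the work surface, if the arm or the gripper's body presses on something with over 40 N, if the wrist force passes 120 N, or if a joint passes its speed limit or range.

## Working session

There is one attempt and no reset: what is moved stays moved. The work goes in short steps, Python scripts to look and compute and a shell command to move; the robot and the scene stay as the last step left them, time stands still between calls to the robot, and variables do not carry over. Pictures are saved under pics/ and viewed, at most 10 in all, crops included, and the job is handed in when it is done.

```bash
mkdir -p pics; cat > h.py <<'E'
import numpy as np, cv2
from workcell import sense, grab_frame
def shot(n,f):
    g=grab_frame(n); cv2.imwrite('pics/'+f+'.png',g['image'][:,:,::-1]); np.savez('pics/'+f+'.npz',**g); return g
def load(f): return dict(np.load('pics/'+f+'.npz'))
def ray(g,u,v):
    E=g['extrinsics'];R=E[:3,:3];o=-R.T@E[:3,3];d=R.T@np.linalg.inv(g['K'])@[u,v,1];return o,d/np.linalg.norm(d)
def onz(g,u,v,z):
    o,d=ray(g,u,v);return o+d*(z-o[2])/d[2]
def proj(g,p):
    E=g['extrinsics'];c=g['K']@(E[:3,:3]@np.array(p)+E[:3,3]);return c[:2]/c[2]
def tri(a,b):
    (o,d),(p,e)=a,b;A=np.stack([d,-e],1);s=np.linalg.lstsq(A,p-o,rcond=None)[0];x=o+d*s[0];y=p+e*s[1];return (x+y)/2,np.linalg.norm(x-y)
E
python3 - <<'E'
from h import *
s=sense();print(s['t'],s['position'],np.round(s['tool_rot'],3).tolist(),s['finger_gap'])
im=[]
for n in('scene','side','wrist'):
    g=shot(n,n+'0');o,d=ray(g,280,210);print(n,o.round(3),d.round(3),g['K'][0,0])
E
```

```text
0.0 [ 6.24546045e-01 -7.65057771e-06  2.30580949e-01] [[0.0, 1.0, -0.001], [1.0, -0.0, 0.0], [0.0, -0.001, -1.0]] 0.08559051032962559
scene [-0.604 -0.682  1.03 ] [ 0.692  0.426 -0.582] 534.3906597607336
side [ 0.159 -1.056  0.654] [ 0.319  0.84  -0.439] 502.69143049460894
wrist [0.624 0.072 0.373] [-0.011 -0.291 -0.957] 293.44315416556714
```

View pics/scene0.png

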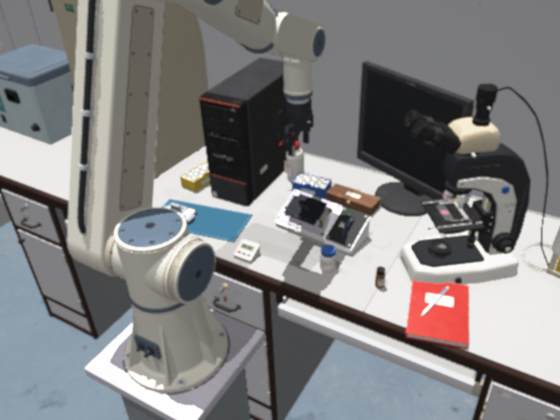

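View pics/side0.png

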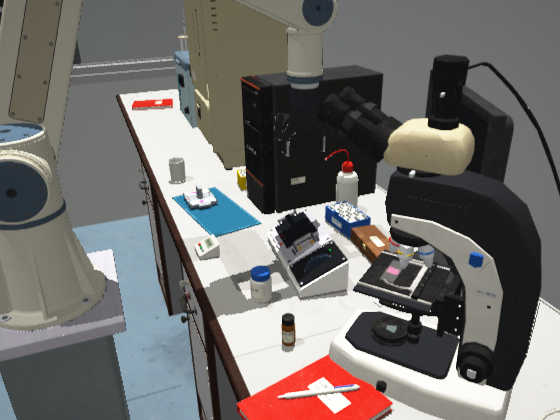

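```bash
python3 - <<'E'
from h import *
s=load('side0');c=load('scene0')
for n,(u,v) in dict(jar=(261,300),stand_nr=(305,296),stand_fr=(347,280),timer=(208,257),bottle=(288,348),carrier=(199,203)).items(): print(n,onz(s,u,v,0).round(3))
for nm,g in(('side',s),('scene',c)):
    hsv=cv2.cvtColor(g['image'],cv2.COLOR_RGB2HSV)
    m=cv2.inRange(hsv,(95,120,60),(108,255,255))
    k,l,st,ce=cv2.connectedComponentsWithStats(m)
    i=1+np.argmax(st[1:,4]);print(nm,st[i])
    ys,xs=np.where(l==i);h=cv2.convexHull(np.stack([xs,ys],1).astype(np.int32))
    q=cv2.approxPolyN(h,4)[0] if hasattr(cv2,'approxPolyN') else h[:,0]
    for p in q: print(p,onz(g,*p,.003).round(3))
# jar tri, stand tri
for n,a,b in[('jarcap',(261,270),(329,248)),('bottlecap',(288,318),(380,269)),('timer',(207,246),(246,250)),('rib_cover',(298,212),(319,197))]:
    print(n,*tri(ray(s,*a),ray(c,*b)))
E
python3 -c "
import cv2
a=cv2.imread('pics/side0.png')[190:310,160:360];b=cv2.imread('pics/wrist0.png')
a=cv2.resize(a,None,fx=4,fy=4,interpolation=2)[:,:800];c=cv2.imread('pics/scene0.png')[170:300,150:400]
cv2.imwrite('pics/a.png',a)"
```

```text
jar [ 0.434 -0.203  0.   ]
stand_nr [ 0.529 -0.226  0.   ]
stand_fr [ 0.643 -0.206  0.   ]
timer [0.371 0.017 0.   ]
bottle [ 0.432 -0.366  0.   ]
carrier [0.422 0.339 0.   ]
side [ 173  188   88   49 1757]
[212 237] [0.405 0.108 0.003]
[172 197] [0.353 0.41  0.003]
[215 187] [0.498 0.433 0.003]
[261 223] [0.552 0.133 0.003]
scene [ 178  202   72   38 1384]
[233 240] [0.413 0.117 0.003]
[189 231] [0.386 0.266 0.003]
[178 202] [0.496 0.4   0.003]
[250 215] [0.547 0.142 0.003]
jarcap [ 0.44032278 -0.19480473  0.0716706 ] 0.0019413513711710548
bottlecap [ 0.44064908 -0.34715205  0.05653385] 0.0036686265128322098
timer [0.37722701 0.04481873 0.0166586 ] 0.002493095847110689
rib_cover [ 0.56593536 -0.09919389  0.13963561] 0.0014365832539010644
```

View pics/wrist0.png

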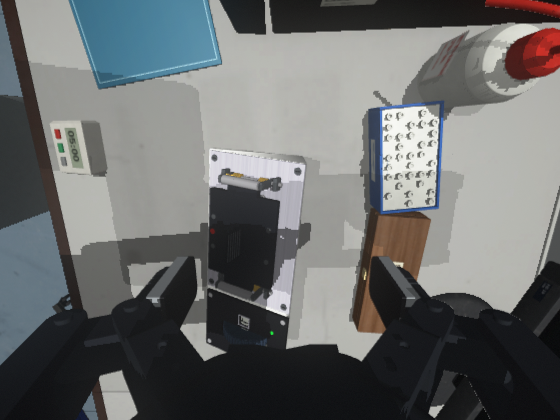

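View pics/a.png

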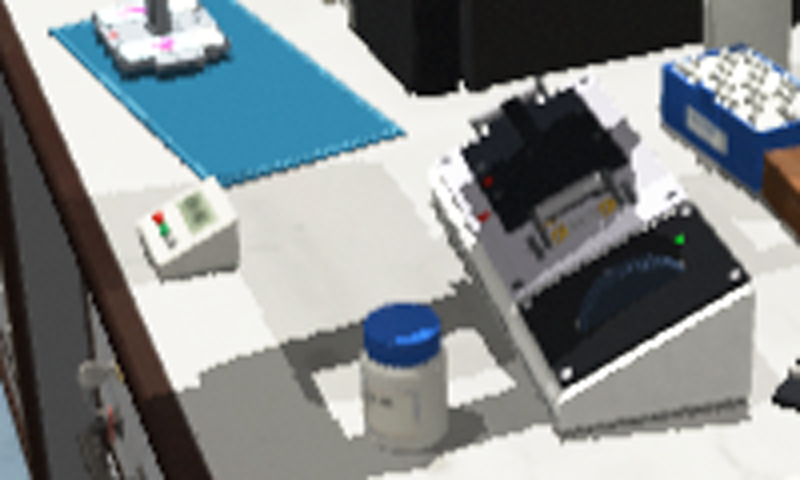

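```bash
python3 - <<'E'
from h import *
w=load('wrist0')
for u,v,z in[(208,150,.029),(305,158,.081),(206,343,.029),(287,352,.075),(98,88,.003),(221,65,.003),(213,157,.03),(301,165,.08),(211,341,.03)]: print(u,v,onz(w,u,v,z).round(4))
print(w['extrinsics'].round(3))
E
```

```text
208 150 [0.5374 0.0398 0.029 ]
305 158 [0.6459 0.0369 0.081 ]
206 343 [ 0.5152 -0.2294  0.029 ]
287 352 [ 0.6292 -0.2024  0.075 ]
98 88 [0.4065 0.1092 0.003 ]
221 65 [0.5527 0.1339 0.003 ]
213 157 [0.5429 0.0319 0.03  ]
301 165 [0.6422 0.0299 0.08  ]
211 341 [ 0.5229 -0.2252  0.03  ]
[[ 1.     0.    -0.002 -0.624]
 [ 0.001 -0.959  0.282 -0.037]
 [-0.002 -0.282 -0.959  0.38 ]
 [ 0.     0.     0.     1.   ]]
```

```bash
R='-0.36 -0.33 0.1 0.9'; python3 -m crank '-0.36 -0.33 0.1 0.9;-0.36 -0.33 0.1 0.9;-0.36 -0.33 0.1 0.9;-0.36 -0.33 0.1 0.9;-0.36 -0.33 0.1 0.9;-0.36 -0.33 0.1 0.9;-0.36 -0.33 0.1 0.9;-0.36 -0.33 0.1 0.9' 0.4 | tail -3
python3 -m crank '0 0 0 0.52;0 0 0 0.52;0 0 0 0.52;0 0 0 0.52;0 0 0 0.52;0 0 0 0.52;0 0 0 0.52'
python3 - <<'E'
from h import *
g=shot('wrist','w1')
# predicted features given pose guess
def pred(ox,oy,yaw):
    c,s=np.cos(yaw),np.sin(yaw);X=np.array([c,s,0]);Y=np.array([-s,c,0]);Z=np.array([0,0,1.]);a=np.radians(25)
    xs=np.cos(a)*X+np.sin(a)*Z;n=-np.sin(a)*X+np.cos(a)*Z;h=np.array([ox,oy,.055])+6.5e-3*n
    return dict(cor=[h],dot=h-.049*xs-.0065*n,cdot=h-.036*xs+.015*n,grip=h+.032*n,ribtop=h+.049*n)
for k,v in pred(.5856,-.0523,np.radians(-4.7)).items(): print(k,np.round(np.ravel(v),4),proj(g,np.ravel(v)).round(1))
hsv=cv2.cvtColor(g['image'],cv2.COLOR_RGB2HSV)
m=cv2.inRange(hsv,(0,130,80),(6,255,255))|cv2.inRange(hsv,(174,130,80),(180,255,255))
k,l,st,ce=cv2.connectedComponentsWithStats(m)
for i in range(1,k):
    if st[i,4]>8: print(st[i],ce[i].round(1))
E
```

```text
force: [-0.9, -0.7, -0.0]
finger_gap: 0.0593
finger_force: 0.0
t: 1.4
position: [0.5709, -0.0495, 0.2461]
tool_rot: [[-0.996, 0.086, -0.0], [0.086, 0.996, 0.0], [0.0, 0.0, -1.0]]
force: [-0.4, 0.2, -0.1]
finger_gap: 0.06
finger_force: 0.0
cor [ 0.5829 -0.0521  0.0609] [281.1 197.6]
dot [ 0.5413 -0.0487  0.0343] [281.1 158.4]
cdot [ 0.544  -0.0489  0.0593] [280.9 163.5]
grip [ 0.5694 -0.051   0.0899] [280.9 191.9]
ribtop [ 0.5622 -0.0504  0.1053] [280.7 188.4]
[279 155   6   3  12] [281.5 156.3]
[279 160   6   6  27] [281.6 162.7]
[441 396  20  23 224] [449.1 408.5]
```

View pics/w1.png

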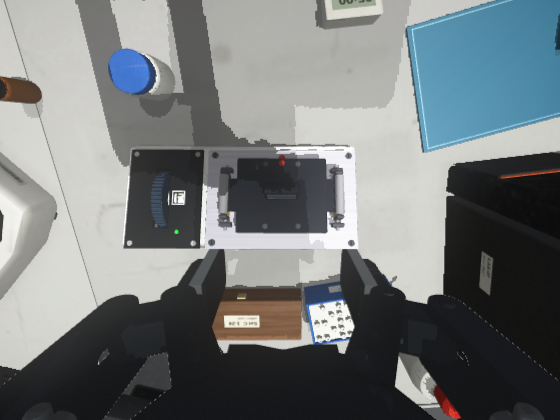

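```bash
python3 -m crank '-0.037 -0.005 -0.27 0;-0.037 -0.005 -0.54 0;-0.037 -0.005 -0.8 0;-0.037 -0.005 -0.8 0' | grep -E 'pos|force'
python3 -m crank '0 0 -0.16 0;0 0 -0.317 0;0 0 -0.317 0;0 0 -0.317 0' | grep -E 'pos|force'
python3 -m crank '0 0 0 0;0 0 0 0;0 0 0 0;0 0 0 0;0 0 0 0;0 0 0 0' -0.6 50
python3 -c "
from h import *;shot('wrist','w2');shot('side','s2');print(sense()['torque'])"
```

```text
position: [0.5605, -0.0498, 0.1197]
force: [-1.5, -0.1, -1.4]
finger_force: 0.0
position: [0.5655, -0.0502, 0.0796]
force: [0.3, -0.8, 1.2]
finger_force: 0.0
t: 2.62
position: [0.5669, -0.0506, 0.081]
tool_rot: [[-0.996, 0.084, 0.003], [0.084, 0.996, -0.001], [-0.003, -0.0, -1.0]]
force: [-1.5, -1.3, 8.4]
finger_gap: 0.035
finger_force: 49.7
[-0.28371812  0.14668567 -0.15105637]
```

```bash
python3 -m crank '-0.03 0.003 0.06 0;-0.06 0.005 0.12 0;-0.09 0.008 0.18 0;-0.112 0.009 0.242 0;-0.112 0.009 0.242 0' | grep -E 'pos|force|gap'
python3 -m crank '0 0 0.2 0;0 0 0.4 0;0 0 0.4 0;0 0 0.4 0'| grep -E 'pos|force|gap'
python3 -c "
from h import *;g=shot('side','s3')
cv2.imwrite('pics/b.png',cv2.resize(g['image'][150:320,190:400,::-1],None,fx=3,fy=3,interpolation=2))"
```

```text
position: [0.5488, -0.0489, 0.1174]
force: [0.4, 0.2, -2.5]
finger_gap: 0.0349
finger_force: 53.5
position: [0.5498, -0.049, 0.1768]
force: [-0.4, -0.7, -2.7]
finger_gap: 0.0347
finger_force: 53.6
```

View pics/b.png

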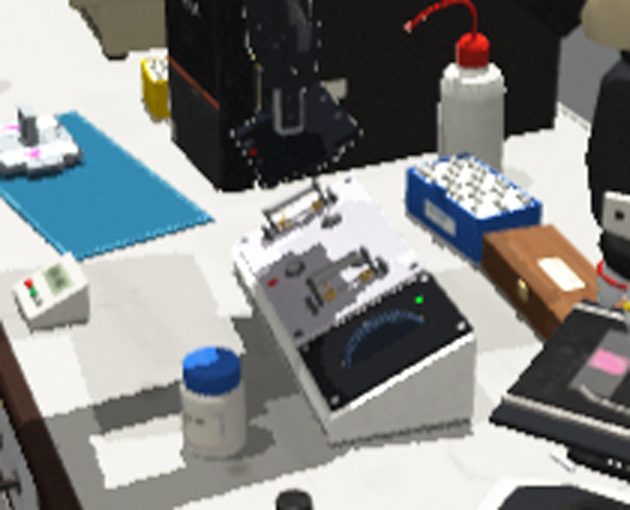

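```bash
python3 -m crank '-0.25 0.1 0 0;-0.5 0.3 0 0.1;-0.55 0.5 0 0.2;-0.55 0.73 0 0.24;-0.55 0.73 0 0.24' | grep -E 'pos|force|gap'
python3 -m crank '0 0.22 0 0;0 0.45 0 0;0 0.65 0 0;0 0.86 0 0;0 0.86 0 0;0 0.86 0 0'| grep -E 'pos|force|gap'
python3 -c "
from h import *;g=shot('wrist','w4');print(onz(load('side0'),255,210,0),onz(load('side0'),199,194,.018))"
```

```text
position: [0.4643, 0.0646, 0.1739]
force: [0.1, -0.3, -2.5]
finger_gap: 0.035
finger_force: 53.4
position: [0.4653, 0.1905, 0.1736]
force: [0.1, -0.2, -2.8]
finger_gap: 0.0347
finger_force: 53.4
[0.56541147 0.22440452 0.        ] [0.4301673  0.36537883 0.018     ]
```

View pics/w4.png

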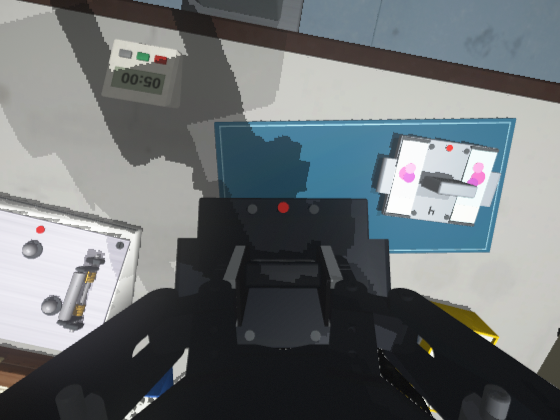

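```bash
python3 - <<'E'
from h import *
g=load('w4')
M=np.array([.453,.273]);a=np.radians(9.6);R=np.array([[np.cos(a),np.sin(a)],[-np.sin(a),np.cos(a)]])
for u,v,z in[(449,148,.018),(399,136,.018),(501,150,.018),(376,190,.014),(382,158,.014),(216,122,.003),(222,198,.003),(516,119,.003),(491,251,.003)]:
    p=onz(g,u,v,z);print(u,v,p.round(4),(R@(p[:2]-M)).round(4))
print('cover',R@(sense()['position'][:2]-M))
hsv=cv2.cvtColor(g['image'],cv2.COLOR_RGB2HSV)
m=cv2.inRange(hsv,(0,130,80),(6,255,255))|cv2.inRange(hsv,(174,130,80),(180,255,255))
k,l,st,ce=cv2.connectedComponentsWithStats(m)
for i in range(1,k):
    if st[i,4]>8: print(st[i],ce[i].round(1))
E
```

```text
449 148 [0.391  0.3467 0.018 ] [-0.0488  0.083 ]
399 136 [0.3882 0.2943 0.018 ] [-0.0603  0.0318]
501 150 [0.3841 0.3985 0.018 ] [-0.047   0.1353]
376 190 [0.4457 0.2873 0.014 ] [-0.0048  0.0153]
382 158 [0.4122 0.2848 0.014 ] [-0.0383  0.0184]
216 122 [0.4062 0.1114 0.003 ] [-0.0731 -0.1516]
222 198 [0.4851 0.1265 0.003 ] [ 0.0072 -0.1498]
516 119 [0.3513 0.413  0.003 ] [-0.0769  0.155 ]
491 251 [0.4952 0.4412 0.003 ] [0.0697 0.1588]
cover [-0.00188097 -0.08435001]
[155  55  12   9  76] [160.3  59.1]
[447 145   6   6  28] [449.3 147.5]
[278 202  11  11  99] [282.8 206.9]
[ 37 226   8   7  43] [ 40.2 229. ]
```

```bash
python3 -m crank '0 0 -0.25 0;0 0 -0.5 0;0 0 -0.75 0;0 0 -0.75 0;0 0 -0.8 0;0 0 -0.8 0' | grep -E 'pos|force|gap'
python3 -m crank '0 0 -0.05 0;0 0 -0.1 0;0 0 -0.15 0;0 0 -0.15 0;0 0 -0.15 0' - 20| grep -E 'pos|force|gap'
```

```text
position: [0.4664, 0.189, 0.0552]
force: [0.1, 0.1, -2.8]
finger_gap: 0.035
finger_force: 53.4
position: [0.4716, 0.1912, 0.0356]
force: [7.0, -1.8, 15.7]
finger_gap: 0.0349
finger_force: 58.8
```

```bash
python3 -m crank '0 0 0.02 0;0 0 0.03 0;0 0 0.03 0;0 0 0.03 0' 0.4 20 | grep -E 'pos|force|gap'
python3 -m crank '0 0 0.3 0;0 0 0.6 0;0 0 0.6 0;0 0 0.6 0'| grep -E 'pos|force|gap'
python3 -c "
from h import *;g=shot('wrist','w5')"
```

```text
position: [0.4661, 0.1896, 0.0372]
force: [-0.1, 0.1, -0.1]
finger_gap: 0.0596
finger_force: 0.0
position: [0.4679, 0.1904, 0.1297]
force: [-0.5, -0.4, -0.2]
finger_gap: 0.0598
finger_force: 0.0
```

View pics/w5.png

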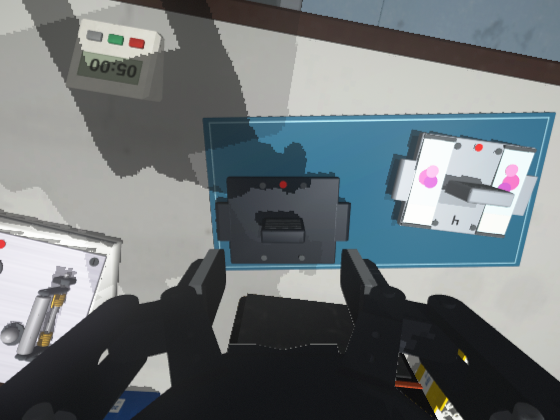

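```bash
python3 -m crank '0 0.1 0.3 0;-0.1 0.3 0.4 0;-0.2 0.55 0.4 0;-0.24 0.8 0.4 0;-0.24 1 0.4 0;-0.24 1 0.4 0;-0.24 1 0.4 0' | grep -E 'pos|force|gap'
python3 - <<'E'
from h import *
g=load('w5');M=np.array([.453,.273]);a=np.radians(9.6);R=np.array([[np.cos(a),np.sin(a)],[-np.sin(a),np.cos(a)]])
p=onz(g,283,184,.018)[:2];print('cover',R@(p-M)+[.036,0])
g=shot('wrist','w6')
cv2.imwrite('pics/w6c.png',cv2.resize(g['image'][100:300,140:420,::-1],None,fx=2.8,fy=2.8,interpolation=2))
hsv=cv2.cvtColor(g['image'],cv2.COLOR_RGB2HSV)
m=cv2.inRange(hsv,(0,130,80),(6,255,255))|cv2.inRange(hsv,(174,130,80),(180,255,255))
k,l,st,ce=cv2.connectedComponentsWithStats(m)
for i in range(1,k):
    if st[i,4]>8: print(st[i],ce[i].round(1))
E
```

```text
position: [0.4289, 0.3402, 0.1849]
force: [-0.2, -0.8, -0.1]
finger_gap: 0.0597
finger_force: 0.0
cover [ 0.01864911 -0.08306117]
[ 2 70 13  8 79] [ 8.1 73.6]
[293 155   5   5  21] [295. 157.]
[137 184   7   6  35] [139.8 186.6]
```

View pics/w6c.png

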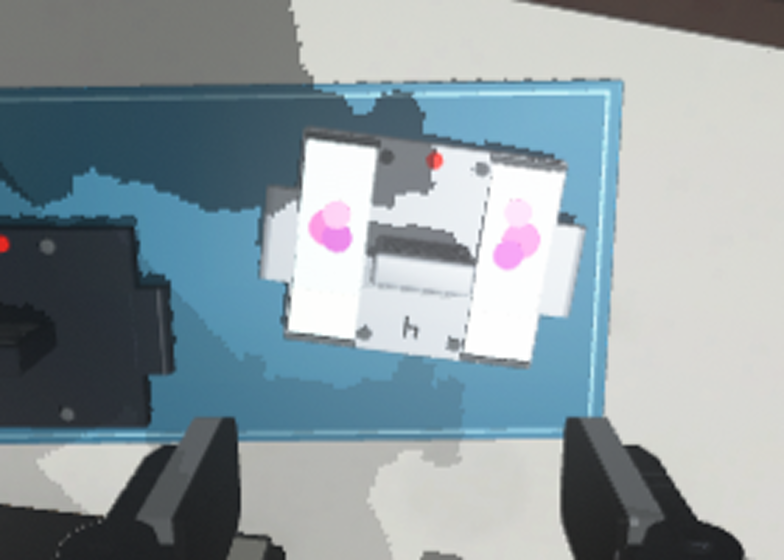

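```bash
python3 - <<'E'
from h import *
g=load('w6')
P=[onz(g,140+u/2.8,100+v/2.8,.018)[:2] for u,v in[(386,156),(482,169),(364,333),(453,343),(434,160)]]
a,b,c,d,e=P
mid1=(a+b)/2;mid2=(c+d)/2
X=mid2-mid1;print(np.linalg.norm(X),np.linalg.norm(b-a),np.linalg.norm(d-c));X/=np.linalg.norm(X)
Y=((b-a)+(d-c));print('yaw from X',np.degrees(np.arctan2(X[1],X[0])),'from Y',np.degrees(np.arctan2(-Y[0],Y[1])))
print('center screws',(mid1+mid2)/2,'dot',e,'centre from dot',e+.036*X)
t=sense();r=np.array(t['tool_rot']);print(t['position'],np.degrees(np.arctan2(-r[0,1],r[1,1])))
E
```

```text
0.06984977764447893 0.03627262561938886 0.03561703355042015
yaw from X 2.0813078471761925 from Y 2.584283515291713
center screws [0.42658958 0.34840695] dot [0.39077706 0.34693391] centre from dot [0.42675331 0.34824134]
[0.42898184 0.33908268 0.18501153] 9.685961182296928
```

```bash
python3 -m crank '-0.016 0.061 -0.2 -0.123;-0.016 0.061 -0.45 -0.123;-0.016 0.061 -0.65 -0.123;-0.016 0.061 -0.65 -0.123;-0.016 0.061 -0.65 -0.123' | grep -E 'pos|force|gap'
python3 -m crank '0 0 -0.2 0;0 0 -0.375 0;0 0 -0.375 0;0 0 -0.375 0' | grep -E 'pos|force|gap'
python3 -m crank '0 0 0 0;0 0 0 0;0 0 0 0;0 0 0 0;0 0 0 0;0 0 0 0' -0.6 30
```

```text
position: [0.4266, 0.3465, 0.088]
force: [0.0, -0.2, 0.6]
finger_gap: 0.06
finger_force: 0.0
position: [0.428, 0.3483, 0.0342]
force: [-0.3, 0.9, 0.1]
finger_gap: 0.0598
finger_force: 0.0
t: 8.0
position: [0.429, 0.3495, 0.0357]
tool_rot: [[-0.999, -0.039, 0.003], [-0.039, 0.999, 0.002], [-0.003, 0.002, -1.0]]
force: [-0.3, -2.4, 5.9]
finger_gap: 0.035
finger_force: 29.5
```

```bash
python3 -m crank '-0.1 0 0.5 0;-0.1 0 1 0;-0.1 0 1 0;-0.1 0 1 0;-0.1 0 1 0;-0.1 0 1 0' | grep -E 'pos|force|gap'
python3 - <<'E'
from h import *
g=shot('side','s7')
im=g['image'][50:230,180:400,::-1]; sc=load('scene0')['image'][50:220,180:310,::-1]
a=cv2.resize(im,None,fx=2.2,fy=2.2,interpolation=2);b=cv2.resize(sc,None,fx=2.3,fy=2.3,interpolation=2)[:396]
a=a[:b.shape[0]];b=b[:a.shape[0]]
cv2.imwrite('pics/c.png',np.hstack([a,b]));print(a.shape,b.shape)
s=sense();print(s['torque'])
E
```

```text
position: [0.4136, 0.3496, 0.1861]
force: [-0.8, -0.3, -2.9]
finger_gap: 0.0348
finger_force: 32.3
(391, 484, 3) (391, 299, 3)
[-0.03021245  0.03777329  0.01797233]
```

View pics/c.png

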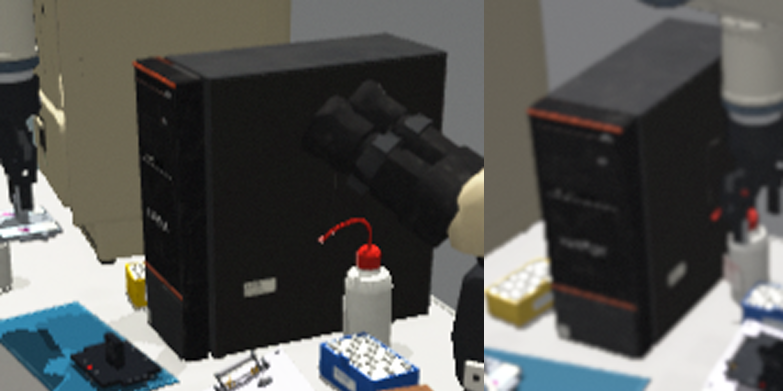

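```bash
python3 - <<'E'
from h import *
s=load('s7');c=load('scene0')
S=lambda x,y:ray(s,180+x/2.2,50+y/2.2);C=lambda x,y:ray(c,180+(x-484)/2.3,50+y/2.3)
for n,a,b in[('TL',(135,58),(530,108)),('TR',(178,85),(628,130)),('botR',(190,357),(645,385))]:print(n,*tri(S(*a),C(*b)))
for a in[(135,58),(178,85)]:print(onz(s,180+a[0]/2.2,50+a[1]/2.2,.376))
for a in[(530,108),(628,130)]:print(onz(c,180+(a[0]-484)/2.3,50+a[1]/2.3,.376))
# held carrier dot position
hsv=cv2.cvtColor(s['image'],cv2.COLOR_RGB2HSV)
g=load('s7')
E
```

```text
TL [0.56792435 0.30593011 0.37566735] 0.0015096288781114527
TR [0.57325949 0.15591848 0.37209782] 0.0005300704717254516
botR [0.56573337 0.15222716 0.00384217] 0.04243520380129573
[0.56876734 0.30761233 0.376     ]
[0.56707151 0.13816632 0.376     ]
[0.56578435 0.30438484 0.376     ]
[0.56681462 0.15125531 0.376     ]
```

```bash
python3 -m crank '0 0 0.28 0;0 0 0.55 0;0 0 0.8 0;0 0 1 0;0 0 1 0;0 0 1 0' | grep -E 'pos|force:'
python3 -m crank '0 -0.1 0.25 0;0 -0.3 0.5 0;0 -0.5 0.65 0;0 -0.7 0.65 0;0 -0.86 0.65 0;0 -0.86 0.65 0;0 -0.86 0.65 0' | grep -E 'pos|force:'
python3 -m crank '0.2 0 0 0;0.4 0 0 0;0.6 0 0 0;0.77 0 0 0;0.77 0 0 0;0.77 0 0 0' | grep -E 'pos|force:'
python3 - <<'E'
from h import *
g=shot('wrist','w7')
hsv=cv2.cvtColor(g['image'],cv2.COLOR_RGB2HSV)
m=cv2.inRange(hsv,(0,130,80),(6,255,255))|cv2.inRange(hsv,(174,130,80),(180,255,255))
k,l,st,ce=cv2.connectedComponentsWithStats(m)
for i in range(1,k):
    if st[i,4]>8: print(st[i],ce[i].round(1))
s=sense();print(s['position'],s['force'],s['torque'])
R=np.array(s['tool_rot']);p=np.array(s['position'])
# predicted dot for tilt th: X=-tool x, Z=-tool z
X=-R[:,0];Z=-R[:,2]
for h in(.0415,.038):
  for th in np.radians([-3,0,3,25]):
    x=X*np.cos(th)+Z*np.sin(th);z=-X*np.sin(th)+Z*np.cos(th)
    piv=p+(h-.0327)*Z;d=piv-.036*x-(h-.015)*z
    print(h,np.degrees(th).round(),proj(g,d).round(1))
E
```

```text
position: [0.4129, 0.3488, 0.3332]
force: [-0.8, -0.8, -3.4]
finger_force: 32.3
position: [0.4122, 0.2185, 0.4283]
force: [0.3, -0.1, -3.3]
finger_force: 32.4
position: [0.5286, 0.2203, 0.4275]
force: [0.6, 0.1, -3.0]
finger_force: 32.4
[190  58   5   3  15] [192.  59.]
[265 117   4   3  10] [266.5 117.8]
[134 163   4   4  12] [135.7 164.2]
[277 179  12  11  93] [282.4 183.9]
[364 273  37   6  83] [379.6 274.1]
[0.52775909 0.22031498 0.42822212] [-0.22142425  0.49330021 -2.44171285] [-0.02484168 -0.02328185  0.01542757]
0.0415 -3.0 [281.8 185.4]
0.0415 0.0 [281.8 187.1]
0.0415 3.0 [281.8 188.9]
0.0415 25.0 [281.9 206. ]
0.038 -3.0 [281.8 185.8]
0.038 0.0 [281.8 187.1]
0.038 3.0 [281.8 188.6]
0.038 25.0 [281.9 203.5]
```

```bash
python3 -m crank '0.04 0 -0.08 0;0.04 0 -0.16 0;0.03 0 -0.2 0;0.01 0 -0.24 0;-0.01 0 -0.28 0;-0.03 0 -0.31 0;-0.03 0 -0.31 0' | grep -E 'pos|force:'
cat > tilt.py <<'E'
from h import *
g=grab_frame('wrist')
hsv=cv2.cvtColor(g['image'],cv2.COLOR_RGB2HSV)
m=cv2.inRange(hsv,(0,130,80),(6,255,255))|cv2.inRange(hsv,(174,130,80),(180,255,255))
k,l,st,ce=cv2.connectedComponentsWithStats(m)
for i in range(1,k):
    if st[i,4]>60: print(st[i],ce[i].round(1))
E
python3 tilt.py
```

```text
position: [0.5226, 0.2197, 0.3839]
force: [-2.2, -1.2, 4.3]
finger_force: 34.3
[278 197  10  10  77] [282.5 201.2]
```

```bash
python3 -m crank '-0.02 0 0.15 0;-0.1 0 0.3 0;-0.3 0 0.3 0;-0.5 0 0.3 0;-0.5 0 0.3 0;-0.5 0 0.3 0' | grep -E 'pos|force:'
python3 tilt.py
python3 -m crank '0 -0.27 0 -0.1;0 -0.54 0 -0.118;0 -0.8 -0.1 -0.118;0 -1 -0.3 -0.118;0 -1 -0.55 -0.118;0 -1 -0.8 -0.118;0 -1 -1 -0.118;0 -1 -1 -0.118' | grep -E 'pos|force:'
python3 -m crank '0 -0.27 0 0;0 -0.54 0 0;0.2 -0.8 0 0;0.4 -0.8 0 0;0.6 -0.8 0 0;0.6 -0.8 0 0;0.6 -0.8 0 0;0.6 -0.8 0 0'
python3 tilt.py
```

```text
position: [0.4477, 0.2198, 0.4294]
force: [0.9, 0.1, -2.5]
finger_force: 33.7
[278 196  10   9  76] [282.6 200. ]
position: [0.4458, 0.0686, 0.2734]
force: [-1.6, -0.7, -3.9]
finger_force: 33.6
t: 12.7
position: [0.539, -0.0503, 0.2798]
tool_rot: [[-0.996, 0.085, -0.0], [0.085, 0.996, -0.0], [0.0, -0.0, -1.0]]
force: [-0.4, 1.0, -2.3]
finger_gap: 0.0352
finger_force: 33.7
[  0 129  18  31 265] [  5.2 148.4]
```

```bash
sed -i 's/>60/>14 and 200<ce[i][0]<360/;s/(0,130,80)/(0,120,40)/;s/(174,130,80)/(174,120,40)/' tilt.py; cat >> tilt.py <<'E'
s=sense();print(s['position'].round(4) if hasattr(s['position'],'round') else s['position'],s['force'])
np.savez('pics/last.npz',**g)
E
python3 tilt.py
```

```text
[355  19   9   6  46] [359.   21.5]
[282 177   5   5  20] [284.3 178.9]
[278 195  10  10  76] [282.7 199.6]
[ 0.5384 -0.05    0.2798] [-0.55035974 -0.08518234 -3.4448469 ]
```

```bash
cat > tgt.py <<'E'
from h import *
g=load('last');s=sense();T=np.array(s['position'])
yaw=np.radians(-4.85);a=np.radians(25)
c,sn=np.cos(yaw),np.sin(yaw);X=np.array([c,sn,0]);Y=np.array([-sn,c,0]);Z=np.array([0,0,1.])
xs=np.cos(a)*X+np.sin(a)*Z;n=-np.sin(a)*X+np.cos(a)*Z
def home(ox,oy): return np.array([ox,oy,.055])+.0065*n
def car(T,h=.0415): return T+(h-.0327)*Z-.002*xs-h*n   # carrier home from TCP
if __name__=='__main__':
    for ox in(.5856,.584):print('stand dot pred',proj(g,home(ox,-.052)-.049*xs-.0065*n).round(1))
    for h in(.0415,.038):
        H=car(T,h);print('carrier dot pred',proj(g,H-.036*xs+.015*n).round(1),'carrier home',H.round(4))
        for ox in(.5856,.584):
            print(ox,'TCP shift to home',(home(ox,-.052)-H).round(4),'TCP home',(T+home(ox,-.052)-H).round(4))
    print('30n',.03*n)
E
python3 tgt.py
```

```text
stand dot pred [284.1 179.5]
stand dot pred [284.  178.3]
carrier dot pred [282.1 203.5] carrier home [ 0.554  -0.0514  0.2502]
0.5856 TCP shift to home [ 0.0288 -0.0004 -0.1893] TCP home [ 0.5672 -0.0504  0.0905]
0.584 TCP shift to home [ 0.0272 -0.0004 -0.1893] TCP home [ 0.5656 -0.0504  0.0905]
carrier dot pred [282.1 201. ] carrier home [ 0.5526 -0.0512  0.2498]
0.5856 TCP shift to home [ 0.0303 -0.0005 -0.1889] TCP home [ 0.5687 -0.0506  0.0909]
0.584 TCP shift to home [ 0.0287 -0.0005 -0.1889] TCP home [ 0.5671 -0.0506  0.0909]
30n [-0.01263315  0.00107194  0.02718923]
```

```bash
python3 -m crank '0.05 0 -0.25 0;0.11 0 -0.5 0;0.11 0.004 -0.75 0;0.11 0.004 -0.88 0;0.11 0.004 -0.88 0;0.11 0.004 -0.88 0' | grep -E 'force:'
python3 -m crank '0 0 -0.1 0;0 0 -0.2 0;0 0 -0.2 0;0 0 -0.2 0' | grep -E 'force:'
python3 tilt.py;python3 tgt.py
```

```text
force: [0.8, -1.0, -2.4]
finger_force: 33.7
force: [-0.2, 0.3, -1.5]
finger_force: 33.6
[278 195  10  10  79] [282.7 199.6]
[ 0.5564 -0.0497  0.1194] [ 0.51701811 -0.93398778 -3.51454357]
stand dot pred [282.4 196. ]
stand dot pred [282.2 194. ]
carrier dot pred [281.9 204.6] carrier home [ 0.572  -0.051   0.0897]
0.5856 TCP shift to home [ 0.0108 -0.0007 -0.0288] TCP home [ 0.5672 -0.0504  0.0905]
0.584 TCP shift to home [ 0.0092 -0.0007 -0.0288] TCP home [ 0.5656 -0.0504  0.0905]
carrier dot pred [281.9 202.1] carrier home [ 0.5706 -0.0509  0.0894]
0.5856 TCP shift to home [ 0.0123 -0.0009 -0.0285] TCP home [ 0.5687 -0.0506  0.0909]
0.584 TCP shift to home [ 0.0107 -0.0009 -0.0285] TCP home [ 0.5671 -0.0506  0.0909]
30n [-0.01263315  0.00107194  0.02718923]
```

```bash
python3 -m crank '0.015 -0.003 -0.04 0;0.03 -0.005 -0.08 0;0.04 -0.006 -0.11 0;0.05 -0.007 -0.135 0;0.05 -0.007 -0.135 0' | grep -E 'pos|force:'
python3 -m crank '0.006 0 -0.015 0;0.012 0 -0.03 0;0.018 0 -0.045 0;0.024 0 -0.06 0;0.024 0 -0.06 0' | grep -E 'pos|force:'
python3 tilt.py
```

```text
position: [0.5631, -0.0507, 0.0964]
force: [1.3, 0.8, -4.0]
finger_force: 33.7
position: [0.5669, -0.0507, 0.0883]
force: [-1.5, 0.7, 5.3]
finger_force: 34.7
[278 185  11  10  88] [282.9 189.8]
[278 200  10   9  72] [282.8 204. ]
[ 0.5669 -0.0507  0.0883] [-0.94583357  0.72366733  4.26965146]
```

```bash
cat > chk.py <<'E'
from tgt import *
for ox in(.5856,.5845):
    h=home(ox,-.052);print('stand dot',proj(g,h-.049*xs-.0065*n).round(1),'car dot at home',proj(g,h-.036*xs+.015*n).round(1),'5mm high',proj(g,h-.036*xs+.020*n).round(1))
E
python3 chk.py
python3 -m crank '0.006 0 -0.015 0;0.012 0 -0.03 0;0.018 0 -0.04 0;0.018 0 -0.04 0' | grep -E 'pos|force:'
python3 tilt.py;python3 chk.py
```

```text
stand dot [282.5 191.5] car dot at home [282.5 205.2] 5mm high [282.4 203.9]
stand dot [282.4 189.9] car dot at home [282.3 203.5] 5mm high [282.3 202.1]
position: [0.5692, -0.0508, 0.0851]
force: [-14.4, 0.5, 37.2]
finger_force: 41.7
[278 183  11   9  83] [282.8 187.4]
[278 197  10  10  77] [282.9 201.6]
[ 0.5692 -0.0508  0.0851] [-14.21225225   0.33262408  36.36572709]
stand dot [282.4 189.3] car dot at home [282.3 203. ] 5mm high [282.3 201.6]
stand dot [282.3 187.7] car dot at home [282.2 201.2] 5mm high [282.2 199.7]
```

```bash
python3 -m crank '-0.02 0 0.045 0;-0.02 0 0.045 0;-0.02 0 0.045 0' | grep -E 'pos|force:'
python3 -m crank '0 0 0 0;0 0 0 0;0 0 0 0;0 0 0 0' 0.4 20| grep -E 'pos|force:|gap'
python3 -m crank '0 0 0.25 0;0 0 0.5 0;0 0 0.75 0;0 0 1 0;0 0 1 0;0 0 1 0' | grep -E 'pos|force:|gap'
python3 tilt.py;python3 chk.py
python3 - <<'E'
from h import *
g=load('last');M=np.array([[0]])
# window region predicted: brightest compact white blob on black panel
hsv=cv2.cvtColor(g['image'],cv2.COLOR_RGB2GRAY)
print(g['image'].shape)
E
```

```text
position: [0.5662, -0.0507, 0.0887]
force: [0.9, 0.5, -2.9]
finger_force: 37.2
position: [0.566, -0.0507, 0.0885]
force: [-0.5, 0.2, 0.0]
finger_gap: 0.0599
finger_force: 0.0
position: [0.5675, -0.0508, 0.2412]
force: [-0.2, 0.6, -0.2]
finger_gap: 0.0597
finger_force: 0.0
[282 162   4   5  17] [283.5 163.6]
[ 0.5662 -0.0507  0.2392] [-1.11493301 -0.80550045 -0.81417671]
stand dot [282.8 160.7] car dot at home [282.8 166.2] 5mm high [282.8 164.9]
stand dot [282.7 159.8] car dot at home [282.7 165.2] 5mm high [282.7 163.9]
(420, 560, 3)
```

```bash
cat > red.py <<'E'
from h import *
def reds(g,box,name):
    im=g['image'].astype(int);u0,v0,u1,v1=box
    c=im[v0:v1,u0:u1];r=np.clip(c[...,0]-np.maximum(c[...,1],c[...,2])-12,0,None).astype(float)
    k,l,st,ce=cv2.connectedComponentsWithStats((r>15).astype(np.uint8))
    for i in range(1,k):
        if st[i,4]>=3:
            w=r*(l==i);ys,xs=np.mgrid[v0:v1,u0:u1];print(name,st[i,4],round((w*xs).sum()/w.sum(),2),round((w*ys).sum()/w.sum(),2),'peak',r[l==i].max())
E
python3 - <<'E'
from red import *
reds(load('side0'),(265,220,300,260),'side0');reds(shot('side','s8'),(265,220,300,260),'side8')
reds(load('scene0'),(280,190,330,240),'scene0');reds(shot('scene','sc8'),(280,190,330,240),'scene8')
reds(load('w1'),(260,145,300,180),'w1');reds(load('last'),(260,145,300,180),'now')
E
```

```text
side0 5 281.52 234.83 peak 63.0
side0 7 280.41 243.73 peak 90.0
side8 4 285.49 222.52 peak 23.0
side8 6 280.63 235.31 peak 108.0
side8 10 295.65 235.78 peak 38.0
side8 7 280.4 243.74 peak 91.0
scene0 5 328.64 191.18 peak 23.0
scene8 5 328.64 191.17 peak 23.0
scene8 5 300.01 217.89 peak 45.0
w1 22 281.5 156.47 peak 56.0
w1 31 281.94 162.47 peak 153.0
now 11 282.77 157.75 peak 40.0
now 27 283.66 163.55 peak 130.0
```

```bash
python3 - <<'E'
from tgt import *
g=load('w1');im=g['image'];hsv=cv2.cvtColor(im,cv2.COLOR_RGB2HSV)
box=(130,150,200,246)
sub=hsv[150:246,130:200].astype(int);m=((sub[...,0]>95)&(sub[...,0]<125)&(sub[...,1]>60)&(sub[...,2]>35)).astype(np.uint8)
k,l,st,ce=cv2.connectedComponentsWithStats(m);i=1+np.argmax(st[1:,4]);print('wheel',st[i]+[130,150,0,0,0],ce[i]+[130,150])
for v in(st[i,1]+3,st[i,1]+st[i,3]//2,st[i,1]+st[i,3]-3):
    xs=np.where(l[v]==i)[0];print(v+150,xs.min()+130,xs.max()+130)
gr=cv2.cvtColor(im,cv2.COLOR_RGB2GRAY)[180:216,165:195];k,l,st,ce=cv2.connectedComponentsWithStats((gr>110).astype(np.uint8));i=1+np.argmax(st[1:,4]);print('win',st[i]+[165,180,0,0,0])
O=np.array([.585,-.052,0])
def stand(p): d=p-O;return np.array([d@X,d@Y,d[2]])
def onplane(u,v,hgt):  # height above face along n
    o,d=ray(g,u,v);q=O+[0,0,.055]+hgt*n;return o+d*((q-o)@n)/(d@n)
def loc(p): d=p-O-np.array([0,0,.055]);return np.array([d@xs,d@Y,d@n]).round(4)
for u,v,hh in[(178,198,0),(158,198,.018),(155,198,.018),(161,198,.018),(132,150,0),(198,152,0)]:print(u,v,hh,loc(onplane(u,v,hh)))
W=im[188:210,168:190].mean(2).astype(int)
print(W)
E
```

```text
wheel [151 172  17  55 524] [157.82633588 199.84351145]
175 157 163
199 152 160
224 157 165
win [171 190  15  15 179]Traceback (most recent call last):
  File "<stdin>", line 14, in <module>
  File "<stdin>", line 13, in loc
ValueError: matmul: Input operand 1 has a mismatch in its core dimension 0, with gufunc signature (n?,k),(k,m?)->(n?,m?) (size 9 is different from 3)
```

```bash
cat > win.py <<'E'
from tgt import *
O=np.array([.585,-.052,0])
def onplane(g,u,v,hgt):
    o,d=ray(g,u,v);q=O+[0,0,.055]+hgt*n;return o+d*((q-o)@n)/(d@n)
def loc(p): d=p-O-np.array([0,0,.055]);return np.array([d@xs,d@Y,d@n]).round(4)
def pt(x,y,h): return O+[0,0,.055]+x*xs+y*Y+h*n
E
python3 - <<'E'
from win import *
g=load('w1');im=g['image']
for u,v,hh in[(178,198,0),(156,199,.018),(152,199,.018),(160,199,.018),(160,175,.005),(161,224,.005),(130,150,0),(123,247,0)]:print(u,v,hh,loc(onplane(g,u,v,hh)))
print(im[188:208,169:188].mean(2).astype(int))
E
```

```text
178 198 0 [-0.0002 -0.1213 -0.    ]
156 199 0.018 [ 0.0043 -0.1392  0.018 ]
152 199 0.018 [ 0.0043 -0.1436  0.018 ]
160 199 0.018 [ 0.0043 -0.1347  0.018 ]
160 175 0.005 [-0.0267 -0.1421  0.005 ]
161 224 0.005 [ 0.0309 -0.1373  0.005 ]
130 150 0 [-0.059  -0.1824 -0.    ]
123 247 0 [ 0.0568 -0.1812  0.    ]
[[ 47  49  51  51  51  51  51  51  50  51  51  52  51  51  51  52  52  52
   53]
 [ 46  50  50  51  50  52  52  51  51  50  51  52  52  52  52  52  52  52
   53]
 [ 56  52  52 118 147 150 151 150 151 151 151 152 152 133 122 126  70  54
   53]
 [ 77  57  51 204 231 230 230 230 230 230 230 230 230 210 191 225 111  54
   53]
 [ 83  57  53 199 144  84  93  94  72  92  95  94  86 105 107 240 124  55
   53]
 [ 90  57  52 199 135  84 161 152  69 140 167 170 170 170 153 241 124  55
   53]
 [ 99  54  51 214 133 122 227 196  82 153 207 214 219 232 214 239 116  53
   53]
 [107  55  52 238 124 184 235 191  95 107 115 124 172 234 240 230 105  53
   54]
 [121  54  52 238 123 191 240 166 138 212 219 219 240 243 236 229 106  53
   53]
 [118  52  67 238 123 215 244 194 161 236 245 246 246 246 203 222 103  53
   53]
 [122  51  95 234 118 242 248 181  96 217 246 248 248 248 201 209  98  54
   52]
 [118  51  94 219 103 245 249 185  99 229 248 249 249 249 214 203  95  54
   53]
 [102  53  97 220 103 246 250 187 124 247 250 250 250 250 249 195  85  54
   54]
 [102  52  97 219 102 238 250 188 152 248 251 251 251 251 250 197  85  55
   54]
 [103  54 113 211 103 145 237 171 102 236 243 243 242 242 245 189  84  55
   55]
 [103  54 149 193 158 162 159 151 161 170 176 172 159 157 222 163  76  54
   55]
 [ 94  54 133 209 214 215 215 215 229 231 231 231 232 231 236 143  66  55
   55]
 [ 59  54  54  54  54  54  54  55  54  54  54  55  54  54  55  55  55  55
   55]
 [ 53  54  55  54  55  55  55  54  54  54  55  54  55  55  55  54  55  55
   56]
 [ 52  54  54  55  55  54  54  54  54  54  55  56  55  55  55  55  55  56
   55]]
```

```bash
python3 -m crank '0.037 -0.25 -0.1 0;0.037 -0.5 -0.3 0;0.037 -0.75 -0.5 0;0.037 -0.937 -0.66 0;0.037 -0.937 -0.66 0;0.037 -0.937 -0.66 0;0.037 -0.937 -0.66 0' -1 30| grep -E 'pos|force:|gap'
cat > look.py <<'E'
import sys
from win import *
f=sys.argv[1];g=shot('wrist',f)
# rectified window patch, slope frame: rows = up slope at top, cols = right (-y)
N=26;S=.0170
xsr=np.linspace(S/2,-S/2,N);ysr=np.linspace(S/2,-S/2,N)-.1213
uv=np.array([[proj(g,pt(a,b,0)) for b in ysr] for a in xsr]).astype(np.float32)
W=cv2.remap(cv2.cvtColor(g['image'],cv2.COLOR_RGB2GRAY),uv[...,0],uv[...,1],cv2.INTER_CUBIC)
np.save('pics/'+f+'_win.npy',W)
for r in W: print(''.join('#' if v<110 else ('+' if v<170 else '.') for v in r))
s=sense();print(s['t'],np.round(s['position'],4),proj(g,pt(0,-.1213,0)),proj(g,s['position']))
E
python3 look.py k1
```

```text
position: [0.5708, -0.1908, 0.1386]
force: [0.3, 0.2, 0.3]
finger_gap: -0.0001
finger_force: 0.0
##########################
##########################
#++.++++++++++++++++++++##
#+..+.++++++++++++++...+##
#+..###########+###+++.+##
#+.+#++++++++++##++##+.+##
#+.++..........#+..+#+.+##
#+.++..........#+..+++.+##
#+.++..........#+......+##
#+.++..........#+......+##
#+.++..........#+......+##
#+.++..........#+......+##
#+.++.........+#+....+.+##
#+.++.........+##....+.+##
#+.+#.........+##+...+++##
#+.++..........+++...+++##
#+.++..........+++...+++##
#+.++...++++++++#+..++++##
#+.++...+########...++++##
#+.++...+########...++.+##
#+.#+.........+##...++.+##
#++#+.........+##...++.+##
#+.##+++++++++###+++##++##
#+.#######################
#+.+######################
#+.................#######
16.8167 [ 0.5716 -0.1904  0.1397] [304.58591587 217.14933529] [282.68577616 263.55004319]
```

```bash
python3 -m crank '0 0 -0.2 0;0 0 -0.4 0;0 0 -0.44 0;0 0 -0.46 0;0 0 -0.46 0' | grep -E 'pos|force:|gap'
python3 -m crank '0.03 -0.003 0 0;0.06 -0.005 0 0;0.09 -0.008 0 0;0.126 -0.011 0 0;0.126 -0.011 0 0' | grep -E 'pos|force:|gap'
python3 -m crank '0 0 0.2 0;-0.06 0.005 0.43 0;-0.126 0.011 0.46 0;-0.126 0.011 0.46 0;-0.126 0.011 0.46 0' | grep -E 'pos|force:|gap'
python3 look.py k2
```

```text
position: [0.5748, -0.1901, 0.0745]
force: [0.8, 3.5, 12.4]
finger_gap: 0.0001
finger_force: 6.4
position: [0.5936, -0.1918, 0.0739]
force: [2.2, 2.5, 8.2]
finger_gap: 0.0
finger_force: 4.4
position: [0.5719, -0.1904, 0.141]
force: [0.4, 0.5, 0.1]
finger_gap: -0.0005
finger_force: 0.0
##########################
##########################
#+.+++++++++++++++++++++##
#......................+##
#+.+########++++#+++#+.+##
#+.+########+.+##+.+##.+##
#+.++..........##..+##.+##
#+.++..........#+..+#+.+##
#+.++.........+#+...++.+##
#+.#+....#++++##+....+.+##
#+.#+....##+++++.....+.+##
#+.#+....#+..........+.+##
#+.#+...+#+..........+.+##
#+.##...+#+..........+.+##
#+.##...+#++.++......+.+##
#+.#+...+####++++...++.+##
#+.++....++##+++++..++.+##
#+.++...+####+##++..++.+##
#+.++...+########+..++.+##
#+.++...+########...++.+##
#+.++...++++++###...++.+##
#..##+........+##+..++.+##
#..##+++++++++###+++#+.+##
#..###################+###
#+.+++++++++++++++########
#+...............+########
18.1167 [ 0.5717 -0.1905  0.14  ] [303.92746893 214.69076822] [281.643475  260.2404432]
```

```bash
python3 -m crank '0 0 -0.2 0;0 0 -0.4 0;0 0 -0.44 0;0 0 -0.46 0;0 0 -0.46 0' | grep -E 'pos|force:'
python3 -m crank '0.03 -0.003 0 0;0.06 -0.005 0 0;0.09 -0.008 0 0;0.126 -0.011 0 0;0.126 -0.011 0 0' | grep -E 'pos|force:'
python3 -m crank '0 0 0.2 0;-0.06 0.005 0.43 0;-0.126 0.011 0.46 0;-0.126 0.011 0.46 0;-0.126 0.011 0.46 0' | grep -E 'pos|force:'
python3 look.py k3
```

```text
position: [0.5759, -0.1914, 0.0742]
force: [0.9, 5.1, 31.7]
finger_force: 16.1
position: [0.595, -0.1931, 0.0732]
force: [5.4, 2.2, 22.2]
finger_force: 11.1
position: [0.5711, -0.1909, 0.1389]
force: [-0.0, 0.6, 0.2]
finger_force: 0.0
##########################
##########################
#+.+++++++++++++++++++++##
#.................+....+##
#..+#########+++#+++#+.+##
#+.##########+.##+.##+.+##
#+.#+..........+#..+#+.+##
#+.++..........++..+#+.+##
#++++.........+#+...++.+##
#++++....+#+++##+....+.+##
#+.++....+++++##+....+.+##
#+.++..........#+....+.+##
#+.++..........#+...++.+##
#+.++..........#+...++.+##
#+.+#....++++++#+...++.+##
#+.+#...++#+++##+...++.+##
#+.++....+####++++..++.+##
#+.++....+#+++++++..++.+##
#+.++...+++...+#+...++.+##
#+.++...+#+...+##...++.+##
#+.++...##+...+##+..++++##
#+.+#.+.###...+##+..++.+##
#+.########+++####++#+++##
#+.###################+###
#...++++++++++++++########
#+................+#######
19.4167 [ 0.571  -0.1908  0.1383] [304.70723322 216.60307317] [281.88248904 260.81733267]
```

```bash
python3 -m crank '0 0 -0.2 0;0 0 -0.4 0;0 0 -0.44 0;0 0 -0.455 0;0 0 -0.455 0' | grep -E 'pos|force:'
python3 -m crank '0.03 -0.003 0 0;0.06 -0.005 0 0;0.086 -0.008 0 0;0.086 -0.008 0 0;0.086 -0.008 0 0' | grep -E 'pos|force:'
python3 -m crank '0 0 0.2 0;0 0 0.43 0;-0.086 0.008 0.46 0;-0.086 0.008 0.46 0;-0.086 0.008 0.46 0' | grep -E 'pos|force:'
python3 look.py k4
```

```text
position: [0.5755, -0.1917, 0.0742]
force: [0.8, 3.8, 31.9]
finger_force: 16.2
position: [0.5889, -0.1929, 0.0741]
force: [3.2, 3.6, 28.5]
finger_force: 14.3
position: [0.5709, -0.1909, 0.1391]
force: [-0.4, -0.6, 0.0]
finger_force: 0.0
##########################
##########################
#+.++++++++++++++++++++###
#+......................##
#+.+#+++++++++++++++++.+##
#+.####............+#+.+##
#+.##..............+##.+##
#..++....+..........++.+##
#+.++....#+....++....+++##
#++++...+#+....#+....+++##
#++++...+#+....#+....+++##
#++++...+#+....#+....+++##
#+.++...+##...+#+...++++##
#+.++...+#######+...++++##
#+.+#....+######+...++.+##
#+.++.........+#+...++.+##
#+.++.........+##...++.+##
#+.++.........+#+...++.+##
#+.++.........+##...++.+##
#+.++.........+#+...++.+##
#+.++..........++...++.+##
#+.+#..........+++++++.+##
#+.##+++###########+#+.+##
#+.##################+.+##
#..+++++++++++++++++++.+##
#+....................++##
20.7167 [ 0.5709 -0.1909  0.1386] [304.72918746 216.85510904] [281.90075338 260.98170771]
```

```bash
python3 - <<'E'
from win import *
from red import reds
h=home(.585,-.052)
for f in('s8','k4','sc8'):
    g=load(f);sd=proj(g,h-.049*xs-.0065*n);print(f,'stand',sd.round(2))
    for nm,d in(('home',0*n),('+3n',.003*n),('+3x',.003*xs),('+8n',.008*n)):print(nm,(proj(g,h-.036*xs+.015*n+d)-sd).round(2))
u,v=proj(load('k4'),h-.036*xs+.015*n).astype(int);reds(load('k4'),(u-20,v-25,u+20,v+20),'k4')
reds(shot('side','s9'),(270,230,290,250),'s9')
E
```

```text
s8 stand [280.42 243.91]
home [ 0.89 -9.04]
+3n [ 0.38 -9.93]
+3x [ 1.95 -9.66]
+8n [ -0.48 -11.43]
k4 stand [448.95 158.72]
home [17.36  7.51]
+3n [19.84  6.33]
+3x [17.74 11.34]
+8n [24.12  4.31]
sc8 stand [300.16 224.86]
home [ 0.4  -6.97]
+3n [ 0.16 -7.48]
+3x [ 0.88 -7.75]
+8n [-0.24 -8.33]
k4 19 449.23 155.28 peak 48.0
k4 65 466.22 163.76 peak 143.0
s9 7 280.91 235.2 peak 142.0
s9 7 280.39 243.75 peak 88.0
```

```bash
python3 -c "
from workcell import sign_off;print(sign_off())"
```

```text
the job is handed in; nothing more can be done
None
```

The job is handed in, with no verdict returned: by the camera checks the cover lies flat, rib up, on the mat, the carrier is home on the three balls with its red dot at the low edge, and the 4 is centred in the window.

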